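# Load a pivoting drying bar and trim it level

### The job

The lacquered drawer parts go from the spray rail to the pivoting drying bar, where one chrome card frame already hangs on the left arm: hang the olive drawer front on the right arm first, then the other chrome card frame on the left arm beside the first, and slide the pieces along the bar until it rests level to about a degree. The lacquer is wet and the bar must not swing, be knocked or be forced: hold the pieces by their orange grips only, and ease each one down with the bar until the bar carries it before you let go. Leave the lock plate on the rail and everything else where it is.

Things in the scene. Friction and masses are not known exactly. Their poses are not given: they have to be found in the camera images.
- bar (a joint): tilt of the pivoting drying bar, rad: 0 level, positive when its left (+y) end is low. Its pivot has a soft rubber centring bush and slight friction, and it rests at a tilt of about 0.06 per 0.1 N m difference in load of its arms. With all three pieces hung, shifting a 400 g drawer front 10 mm along it changes that tilt by about 0.023 (outwards: right end lower). It swings fast if a piece is simply let go on the raised arm
- bar_mid (a point): middle of the bar's top edge, turning with it; x across the bar away from the robot, y along it to its left end, z up. Flat bar on edge, 390 mm long, 14 thick, 18 high, top 225 mm up when level. A black stop on each end stands 8 mm above the edge. Pivot pin 51 mm above this point, in a yoke (keep hooks 50 mm from the middle) on a grey post 35 to 61 mm behind, its top 82 mm above the edge
- rail_mid (a point): middle of the top edge of the fixed grey spray rail between bar and robot, 460 mm long, 14 mm thick, 18 mm high, top edge 165 mm above the table; axes as for the bar
- front_grip (a point): centre of the orange grip (22 mm in x, 16 in y, 50 tall, z up) on the hook of the olive drawer front, which hangs on the rail at the start (the order of the three on the rail changes). The grip's centre is 29 mm above the hook's seat. The front is a plate 120 mm (y) x 66 x 14 mm, 72 to 139 mm below the seat. About 400 g, it may be anything from 280 to 560 g; x points away from the robot
- front_seat (a point): seat of that hook: middle of the underside of its crown, which rests on the top edge of rail or bar. C-shaped strip hook 10 mm wide, mouth 20 mm: a tongue on the far side ends 16 mm below the seat; the shank on the robot's side goes down and turns back under the bar 60 mm below the seat. To take it off, lift it 18 to 34 mm, then draw it 35 mm towards the robot; put it on the other way round
- pull_b_grip (a point): centre of the orange grip on the hook of the chrome card frame with cup pull that hangs on the rail at the start; same hook and grip as the front's; the frame is 78 mm (y) x 36 mm, 72 to 108 mm below the seat. About 200 g, give or take 15 g
- pull_b_seat (a point): seat of that hook, as for the front
- pull_a_grip (a point): centre of the orange grip on the hook of the like chrome card frame that already hangs on the left arm of the bar, about 155 mm from its middle; same sizes and mass as the other
- pull_a_seat (a point): seat of that hook, as for the front
- lockplate_grip (a point): centre of the black grip on the same kind of hook, of the olive lock plate with brass lock (34 mm wide) that hangs on the rail and stays there
- lacquer_tin: closed tin, 80 mm wide, 95 mm high, origin under its middle; bystander
- screw_jar: small amber jar, 52 mm wide, 65 mm high, origin under its middle; bystander
- brush: paint brush lying on the table, origin under its middle; bystander
- screwdriver: screwdriver lying on the table, origin under its middle; bystander
- sanding_block: cork sanding block 100 x 60 x 35 mm, origin under its middle; bystander
Things that resemble listed ones, but are neither listed nor needed, are in the scene too. What is shaped like the part that bears pull_b_grip but blue or pink is not meant.

How it is judged:
On the way:
1. the drawer front hangs on the right arm of the bar, let go, while the second card frame is still off the bar, and the bar has come to rest (x of front_seat in the frame of bar_mid between -0.006 and 0.006 m and y of front_seat in the frame of bar_mid between -0.19 and -0.03 m and z of front_seat in the frame of bar_mid between -0.004 and 0.006 m and contact force between the fingers and front below 0.05 N and velocity of joint bar between -0.15 and 0.15 rad/s and not ((x of pull_b_seat in the frame of bar_mid between -0.006 and 0.006 m and y of pull_b_seat in the frame of bar_mid between 0.03 and 0.19 m and z of pull_b_seat in the frame of bar_mid between -0.004 and 0.006 m))), for 0.2 s.
At the end, for the whole second after the job is handed in: the bar rests level within 0.02 rad (1.1 degrees); the drawer front hangs seated on its right arm and both card frames on its left, each hook 30 to 190 mm from the middle, within 6 mm across and -4 to +6 mm of the top edge; all let go and still (bar under 0.06 rad/s, pieces under 0.05 m/s) (value of joint bar between -0.02 and 0.02 rad and velocity of joint bar between -0.06 and 0.06 rad/s and x of front_seat in the frame of bar_mid between -0.006 and 0.006 m and y of front_seat in the frame of bar_mid between -0.19 and -0.03 m and z of front_seat in the frame of bar_mid between -0.004 and 0.006 m and x of pull_b_seat in the frame of bar_mid between -0.006 and 0.006 m and y of pull_b_seat in the frame of bar_mid between 0.03 and 0.19 m and z of pull_b_seat in the frame of bar_mid between -0.004 and 0.006 m and x of pull_a_seat in the frame of bar_mid between -0.006 and 0.006 m and y of pull_a_seat in the frame of bar_mid between 0.03 and 0.19 m and z of pull_a_seat in the frame of bar_mid between -0.004 and 0.006 m and contact force between the fingers and front below 0.05 N and contact force between the fingers and pull_b below 0.05 N and contact force between the fingers and pull_a below 0.05 N and linear speed of each of front, pull_a, pull_b below 0.05 m/s); the robot touches nothing.
It fails at once if the bar swings (over 0.5 rad/s; over 0.3 rad/s while the fingers touch nothing: let go before it carried the piece) or tips over 0.33 rad (velocity of joint bar above 0.5 rad/s or velocity of joint bar below -0.5 rad/s or value of joint bar above 0.33 rad or value of joint bar below -0.33 rad or (contact force between the fingers and anything else below 0.05 N and (velocity of joint bar above 0.3 rad/s or velocity of joint bar below -0.3 rad/s))).
It fails at once if a hook is pressed on the bar with more than 20 N, or the robot itself bears on the bar with more than 10 N (contact force between any of front, pull_a, pull_b and bar above 20 N or contact force between any of the fingers, the arm and bar above 10 N).
It fails at once if the fingers touch a freshly lacquered face (more than 0.5 N) (contact force between the fingers and front_c0 above 0.5 N or contact force between the fingers and pull_a_c0 above 0.5 N or contact force between the fingers and pull_b_c0 above 0.5 N or contact force between the fingers and lockplate_c0 above 0.5 N).
It fails at once if a piece is dropped (the seat of its hook below 90 mm) (height (world z) of any of front_seat, pull_a_seat, pull_b_seat below 0.09 m).
It fails at once if the lock plate is moved (25 mm) or a bystander on the table is disturbed (20 mm) (distance of lockplate_grip from where it was at the start of the episode above 0.025 m or distance of any of lacquer_tin, screw_jar, brush, screwdriver, sanding_block from where it was at the start of the episode above 0.02 m).
It also fails if it takes over 72 s, if anything falls off the work surface, if the arm or the gripper's body presses on something with over 40 N, if the wrist force passes 120 N, or if a joint passes its speed limit or range.

### The arm

A 6-joint arm with a two-finger parallel gripper is mounted at the origin on the work surface. World frame = base frame: x ahead of the robot, y to its left, z up, the work surface at z = 0. Lengths are in m, angles in rad, forces in N, time in s.
With the tool pointing down it reaches from about 0.375 to 0.975 m from the base axis. Payload 3.8 kg.
Tool frame: the origin (TCP) lies midway between the tips of the shut fingers; the grasp point (between the pads) lies 19 mm behind it; x points along the fingers, y is the direction in which the jaws open and shut, and the axes are right-handed (so a half turn about x gives the same grasp; the last joint's range is limited). The gripper opens to 88 mm and grips with 3 to 60 N. Pads are 18 mm wide; open, the fingers measure 123 mm over their backs; the gripper's body (75 mm by 187 mm) begins 45 mm behind the grasp point.
Start: joints at [-1.222, 0.264, 1.604, -0, 1.274, -0.037], TCP at [0.254, -0.625, 0.239] pointing down, gripper open.
Joint ranges: [-2.63, 2.63], [-0.94, 2.18], [0.31, 2.57], [-1.31, 4.45], [0, 2.66], [-2.55, 2.55]. Speed limits (rad/s): [2.57, 2.57, 3.14, 3.14, 3.14, 3.14].

### API

Orientations are given as a rotation vector (axis times angle).
In Python, from cell import manip, inverse_kinematics, cams, order gives the robot as it stands. Calls block until the motion is done:
- manip.move_pose(position, orientation): joint-space move of the TCP to a pose.
- manip.move_linear(position, rate=0.15, rot=None): straight line of the TCP; rot=None keeps the orientation; rate is the mean speed in m/s.
- manip.set_joints(angles): joint-space move.
- manip.set_gripper(opening, force=None): finger opening in m; force is the grip in N (None keeps the last); returns when the fingers have stopped.
- manip.dwell(seconds).
- inverse_kinematics(position, orientation): joint angles nearest the present ones, or None.
- manip.state(): the state.
- cams.capture(name): name is "scene" or "side" or "wrist"; returns a dict with "image" (480x640x3 uint8, blue, green, red), "z_map" (480x640 float32, m along the optical axis (not along the pixel's ray), 0 where there is no reading), "intrinsics" (3x3 intrinsics, pixels), "k1" (the pictures are not rectified: a ray, as slopes to the right and down, at radius r is drawn at 1 + k1 r^2 times it, then the intrinsics apply), "position" and "orientation" of the camera in the world; the wrist camera has in their place "T_tool_cam" (4x4, takes a point from camera to tool coordinates, whose origin is the TCP and whose axes are the tool frame's). Camera axes: x right, y down, z forward; pixel columns grow to the right and rows downward; lengths in m; the calibration is good to about 2 mm. A picture is of the moment at which its call begins: read the wrist's pose just before it.
A pose or a line that the arm cannot do raises manip.IKError and nothing moves.
- order.close_job(): hands the job in, once; it reports no verdict.
The state is a dict: "clock": time; "joint_pos": joint angles; "joint_velocities": joint speeds; "tau": joint torques, N m; "tool_pos": TCP position; "tcp_rot": TCP orientation; "contact_force": force on the tool from outside, world axes, zero at the start; "moment": the same for the moment, N m; "gripper_width": finger opening in m.
Only numpy, scipy, OpenCV 4.12 (cv2) and the standard library are available. Lean on these libraries where they do the work, as an engineer would, in place of code of your own. Each camera call takes 0.05 s, during which the arm holds its last target.

## Working session

There is one attempt and no reset: what is moved stays moved. The work goes in short steps, each a Python script; the robot and the scene stay as the last script left them, time stands still between calls to the robot, and variables do not carry over. Pictures are saved under pics/ and viewed, and the job is handed in when it is done.

```bash
ls; mkdir -p pics; python3 - <<'E'
from cell import manip,cams
import cv2
s=manip.state();print(s)
for n in["scene","side","wrist"]:
    c=cams.capture(n);cv2.imwrite(f"pics/{n}0.png",c["image"])
    print(n,c["intrinsics"],c["k1"],c.get("position"),c.get("orientation"),c.get("T_tool_cam"))
E
```

```text
pics
{'clock': 0.0, 'joint_pos': array([-1.22188770e+00,  2.64763841e-01,  1.60531778e+00,  1.21855156e-05,
        1.27368732e+00, -3.69183209e-02]), 'joint_velocities': array([-0.00071451, -0.00074142, -0.00127291,  0.00121492,  0.00059298,
       -0.00016436]), 'tau': array([ 2.16456800e-03, -5.02099907e+01, -3.56875241e+01,  7.28450250e-02,
        2.93513155e-02, -1.59529609e-04]), 'tool_pos': array([ 0.25377703, -0.62474212,  0.23741115]), 'tcp_rot': array([ 2.0105769 ,  0.39501758, -2.0112461 ]), 'contact_force': array([-0.22285137, -0.53837011, -0.4400321 ]), 'moment': array([0.04465214, 0.00025314, 0.0304317 ]), 'gripper_width': 0.08833907425994503}
scene [[485.53058543   0.         321.91210603]
 [  0.         485.53058543 242.29754052]
 [  0.           0.           1.        ]] -0.0030244150708034967 [ 1.01476    -0.13537433  1.14295745] [-2.12311155 -1.65919806  0.45816336] None
side [[540.18957714   0.         314.94875144]
 [  0.         540.18957714 243.3386352 ]
 [  0.           0.           1.        ]] -0.07023699052672676 [0.3312334  0.88119164 1.00408635] [-0.2060985   2.81160479 -1.20714817] None
wrist [[427.08456104   0.         312.09165935]
 [  0.         427.08456104 246.36956921]
 [  0.           0.           1.        ]] -0.012103843448459094 None None [[-1.66881452e-04 -3.15069258e-01  9.49068667e-01 -1.45708867e-01]
 [ 9.99999983e-01 -1.23151345e-04  1.34953613e-04  3.76083782e-04]
 [ 7.43593480e-05  9.49068674e-01  3.15069273e-01 -8.26158271e-02]
 [ 0.00000000e+00  0.00000000e+00  0.00000000e+00  1.00000000e+00]]
```

View pics/scene0.png

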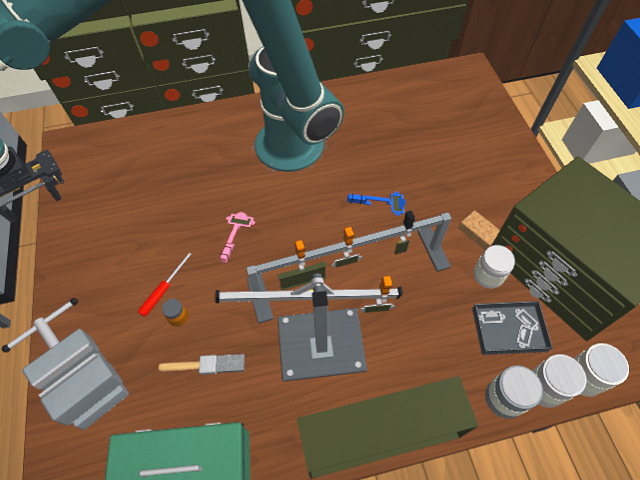

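View pics/side0.png

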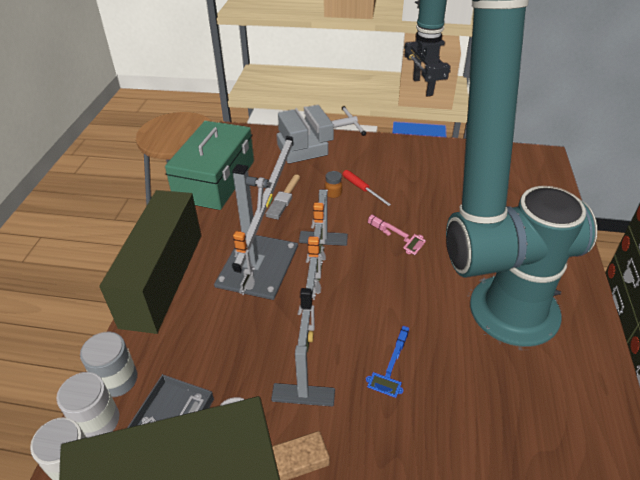

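Scene view: the orange grips are at (300,248) above the large olive plate (front), (349,235) above a small frame (pull_b) and (387,284) on the bar (pull_a). The black grip at (409,220) is the lock plate. The pink part (237,222) and blue part (390,200) on the table are decoys. Next I measure positions and enlarge the view.

```bash
cat > h.py <<'E'
import numpy as np,cv2
from cell import manip,inverse_kinematics,cams,order
from scipy.spatial.transform import Rotation as R
def cap(n):
    s=manip.state(); c=cams.capture(n)
    if "T_tool_cam" in c and c["T_tool_cam"] is not None:
        T=np.eye(4);T[:3,:3]=R.from_rotvec(s["tcp_rot"]).as_matrix();T[:3,3]=s["tool_pos"]
        M=T@c["T_tool_cam"]
    else:
        M=np.eye(4);M[:3,:3]=R.from_rotvec(c["orientation"]).as_matrix();M[:3,3]=c["position"]
    c["M"]=M
    return c
def ray(c,u,v):
    K=c["intrinsics"];d=np.array([(u-K[0,2])/K[0,0],(v-K[1,2])/K[1,1]]);x=d.copy()
    for _ in range(10): x=d/(1+c["k1"]*(x@x))
    return c["M"][:3,3],c["M"][:3,:3]@np.array([x[0],x[1],1.])
def onplane(c,u,v,z):
    o,d=ray(c,u,v);return o+d*(z-o[2])/d[2]
def depthpt(c,u,v):
    o,d=ray(c,u,v);return o+d*c["z_map"][int(v),int(u)]
def tri(c1,p1,c2,p2):
    o1,d1=ray(c1,*p1);o2,d2=ray(c2,*p2)
    t=np.linalg.lstsq(np.c_[d1,-d2],o2-o1,rcond=None)[0]
    a,b=o1+d1*t[0],o2+d2*t[1];return (a+b)/2,np.linalg.norm(a-b)
def blobs(c,name="orange",amin=20):
    hsv=cv2.cvtColor(c["image"],cv2.COLOR_BGR2HSV)
    m=cv2.inRange(hsv,(8,170,120),(18,255,255))
    n,l,st,ce=cv2.connectedComponentsWithStats(m)
    return [(*ce[i],st[i]) for i in range(1,n) if st[i][4]>=amin],m
def crop(c,x0,y0,x1,y1,k,f):
    cv2.imwrite(f,cv2.resize(c["image"][y0:y1,x0:x1],None,fx=k,fy=k,interpolation=cv2.INTER_CUBIC))
E
python3 - <<'E'
from h import *
np.set_printoptions(precision=4,suppress=True)
for n in["scene","side"]:
    c=cap(n);print(n)
    for b in blobs(c)[0]: print(np.array(b[:2]),b[2],depthpt(c,b[0],b[1]))
    if n=="scene": crop(c,200,190,470,390,3,"pics/sc_crop.png");
    else: crop(c,190,120,390,420,2.0,"pics/sd_crop.png")
E
```

```text
scene
[348.557  231.5696] [344 226  10  12  79] [0.4767 0.0504 0.2176]
[348.963  240.4444] [346 238   7   6  27] [0.4864 0.0496 0.1949]
[299.7838 247.036 ] [295 240  10  17 111] [ 0.4892 -0.064   0.2181]
[385.7935 281.2283] [381 276  10  12  92] [0.6271 0.0862 0.2479]
[384.88 290.48] [382 289   7   4  25] [0.6372 0.0835 0.2258]
[181.8065 316.4581] [170 304  19  22 155] [ 0.5059 -0.37    0.0374]
[627.3913 363.    ] [622 352   8  23  23] [0.8785 0.5621 0.1113]
side
[332.9212 189.6909] [325 183  16  15 165] [ 0.4848 -0.3567  0.0369]
[317.758  211.4586] [313 202  10  20 157] [ 0.4819 -0.0552  0.206 ]
[238.9497 240.4469] [233 231  12  21 179] [0.6261 0.0932 0.2345]
[313.2035 246.2384] [308 237  11  20 172] [0.4746 0.0594 0.2054]
```

View pics/sc_crop.png

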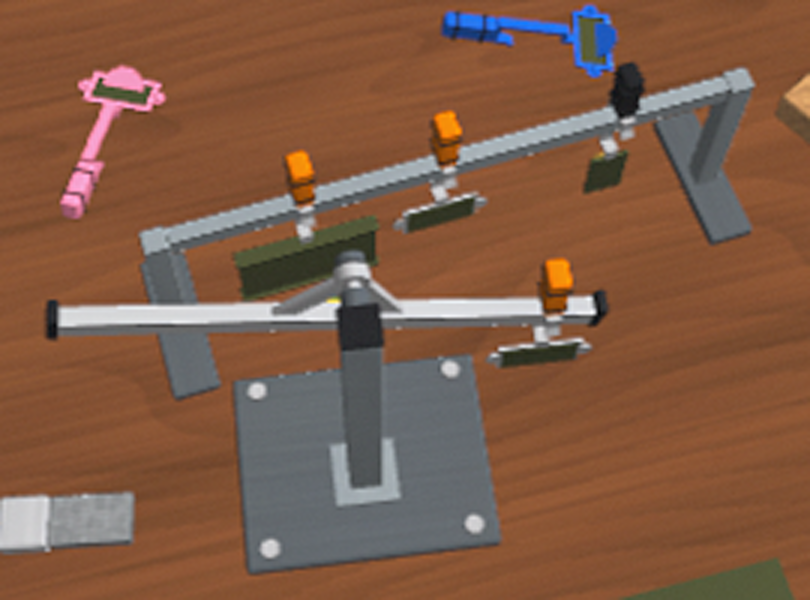

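View pics/sd_crop.png

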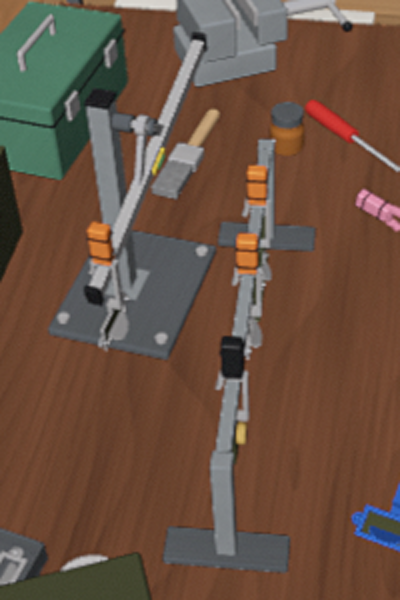

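```bash
cat >> h.py <<'E'
def grips(c,amin=60):
    hsv=cv2.cvtColor(c["image"],cv2.COLOR_BGR2HSV)
    m=cv2.inRange(hsv,(5,150,60),(18,255,255))
    m=cv2.morphologyEx(m,cv2.MORPH_CLOSE,np.ones((7,7),np.uint8))
    n,l,st,ce=cv2.connectedComponentsWithStats(m)
    return [ce[i] for i in range(1,n) if st[i][4]>=amin],[st[i] for i in range(1,n) if st[i][4]>=amin]
E
python3 - <<'E'
from h import *
np.set_printoptions(precision=4,suppress=True)
a=cap("scene");b=cap("side")
ga,sa=grips(a);gb,sb=grips(b)
print(np.array(ga),sa);print(np.array(gb),sb)
for p in ga:
  for q in gb:
    X,e=tri(a,p,b,q)
    if e<0.006: print(p,q,X,e)
# bar/rail edges: top points along by depth
for (u,v) in [(152/3+200,240/3+190),(740/3+200,82/3+190),(52/3+200,318/3+190),(600/3+200,306/3+190)]:
    print(u,v,depthpt(a,u,v))
E
```

```text
[[303.8222   6.68  ]
 [298.5143 253.7066]
 [612.7845  22.266 ]
 [148.8264  38.4876]
 [309.3247  43.4416]
 [160.9387  64.5215]
 [ 61.5088  81.5205]
 [171.6387  94.4839]
 [ 79.1296 110.8395]
 [513.1648 241.2967]] [array([296,   0,  17,  16, 225], dtype=int32), array([    21,      0,    619,    480, 143829], dtype=int32), array([ 583,    0,   57,   54, 1267], dtype=int32), array([140,  31,  19,  16, 242], dtype=int32), array([305,  38,   9,  13,  77], dtype=int32), array([152,  59,  18,  12, 163], dtype=int32), array([ 52,  76,  19,  12, 171], dtype=int32), array([164,  89,  16,  12, 155], dtype=int32), array([ 71, 105,  17,  12, 162], dtype=int32), array([506, 235,  14,  16,  91], dtype=int32)]
[[267.0747 132.2573]
 [345.9783 142.2924]
 [351.0007 178.4409]
 [548.4    172.2547]
 [256.9048 154.0635]
 [268.85   170.0333]
 [419.01   228.3404]
 [530.2361 166.7639]
 [573.5065 186.2208]
 [280.1176 185.7176]
 [292.1739 207.0593]
 [232.913  233.3778]
 [271.0433 228.3069]
 [320.6563 258.8915]
 [366.8328 250.991 ]
 [625.4242 242.8586]
 [585.7807 257.0263]
 [604.5057 305.7905]
 [398.562  277.4215]
[... 1948 characters left out ...]
41, 655], dtype=int32), array([ 32, 466,  19,  14, 131], dtype=int32)]
[298.5143 253.7066] [267.0747 132.2573] [ 0.5955 -0.0835  0.3879] 0.005731845517442371
[612.7845  22.266 ] [271.0433 228.3069] [0.4431 0.4865 0.6399] 0.0004410401277047868
[612.7845  22.266 ] [320.6765 322.049 ] [0.382  0.5545 0.5851] 0.0015439503054632876
[171.6387  94.4839] [548.4    172.2547] [-0.0744 -0.2982  0.1996] 0.005217545682963393
[171.6387  94.4839] [625.4242 242.8586] [-0.3685 -0.3427 -0.0521] 0.0019525914921032735
250.66666666666666 270.0 [ 0.49   -0.1806  0.1647]
446.66666666666663 217.33333333333334 [0.4641 0.3003 0.1634]
217.33333333333334 296.0 [ 0.589  -0.2482  0.274 ]
400.0 292.0 [0.6358 0.1209 0.195 ]
```

```bash
cat >> h.py <<'E'
def grips(c,amin=60):
    hsv=cv2.cvtColor(c["image"],cv2.COLOR_BGR2HSV)
    m=cv2.inRange(hsv,(8,190,110),(19,255,255))
    m=cv2.morphologyEx(m,cv2.MORPH_CLOSE,np.ones((5,5),np.uint8))
    n,l,st,ce=cv2.connectedComponentsWithStats(m)
    k=[i for i in range(1,n) if st[i][4]>=amin]
    return [ce[i] for i in k],[st[i] for i in k]
def project(c,X):
    p=c["M"][:3,:3].T@(np.asarray(X)-c["M"][:3,3]);x=p[:2]/p[2];x=x*(1+c["k1"]*(x@x))
    K=c["intrinsics"];return np.array([K[0,0]*x[0]+K[0,2],K[1,1]*x[1]+K[1,2]])
E
python3 - <<'E'
from h import *
np.set_printoptions(precision=4,suppress=True)
a=cap("scene");b=cap("side")
ga,sa=grips(a);gb,sb=grips(b)
for p,s in zip(ga,sa):
  for q,t in zip(gb,sb):
    X,e=tri(a,p,b,q)
    if e<0.01: print(p,s[2:],q,t[2:],X,e)
# bar depth points along top edge
def line(c,p,q,n=25):
    P=[]
    for t in np.linspace(0,1,n):
        u,v=np.array(p)*(1-t)+np.array(q)*t;P.append(depthpt(c,u,v))
    return np.array(P)
print(line(a,(221,295),(282,294),8));print(line(a,(340,293),(376,291),6))
E
```

```text
[348.725  234.7167] [ 10  18 120] [314.8154 248.2615] [10 19 65] [0.4718 0.0534 0.1943] 0.0009211168514279726
[299.7561 247.9512] [ 10  18 123] [318.382  210.1798] [ 9 18 89] [ 0.4821 -0.0636  0.2025] 0.0008638571066278007
[386.8503 283.7619] [ 12  17 147] [240.0652 244.7174] [10 17 92] [0.6237 0.0933 0.2233] 0.002544007501864331
[[ 0.5833 -0.2423  0.2633]
 [ 0.5864 -0.2257  0.2616]
 [ 0.5884 -0.2092  0.2575]
 [ 0.5906 -0.1925  0.2541]
 [ 0.5917 -0.1758  0.2481]
 [ 0.5937 -0.1589  0.244 ]
 [ 0.5956 -0.1417  0.2395]
 [ 0.5988 -0.1245  0.2377]]
[[ 0.6143 -0.0059  0.212 ]
 [ 0.615   0.0096  0.2072]
 [ 0.6183  0.0244  0.2085]
 [ 0.6175  0.0409  0.1998]
 [ 0.6183  0.0569  0.195 ]
 [ 0.6217  0.0718  0.1964]]
```

View pics/wrist0.png

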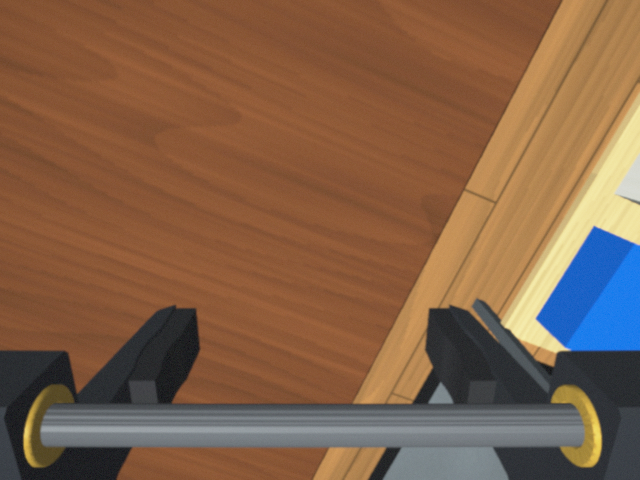

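```bash
cat >> h.py <<'E'
def rot(psi,s=1):
    # tool x down, tool y = s*(cos psi, sin psi,0)
    x=np.array([0,0,-1.]);y=s*np.array([np.cos(psi),np.sin(psi),0]);return R.from_matrix(np.c_[x,y,np.cross(x,y)]).as_rotvec()
E
python3 - <<'E'
from h import *
np.set_printoptions(precision=3,suppress=True)
print(R.from_rotvec(manip.state()["tcp_rot"]).as_matrix())
for s in(1,-1):
  for p,psi in[((.48,-.064,.30),.054),((.47,.053,.2),.054),((.60,-.18,.3),-.126),((.63,.1,.3),-.126)]:
    print(s,p,inverse_kinematics(p,rot(psi,s)))
E
```

```text
[[-0.     0.376 -0.927]
 [ 0.    -0.927 -0.376]
 [-1.    -0.    -0.   ]]
1 (0.48, -0.064, 0.3) [-0.184 -0.137  1.917 -0.     1.362 -0.238]
1 (0.47, 0.053, 0.2) [ 0.06  -0.096  2.065 -0.     1.172  0.006]
1 (0.6, -0.18, 0.3) [-0.331  0.142  1.637 -0.     1.363 -0.205]
1 (0.63, 0.1, 0.3) [ 0.118  0.164  1.612 -0.     1.366  0.244]
-1 (0.48, -0.064, 0.3) None
-1 (0.47, 0.053, 0.2) None
-1 (0.6, -0.18, 0.3) None
-1 (0.63, 0.1, 0.3) None
```

```bash
python3 - <<'E'
from h import *
np.set_printoptions(precision=4,suppress=True)
s=manip.state();p=s["tool_pos"]
manip.move_linear([p[0],p[1],.45],rate=.25)
manip.move_pose([.53,-.05,.45],rot(0))
manip.dwell(.2)
c=cap("wrist");cv2.imwrite("pics/w1.png",c["image"]);print(manip.state()["clock"],manip.state()["tool_pos"])
np.save("w1.npy",c,allow_pickle=True)
for g,s in zip(*grips(c)): print(g,s,depthpt(c,*g))
E
```

```text
3.9667 [ 0.53   -0.0505  0.4499]
[439.3592  25.8604] [418  13  41  26 824] [0.6244 0.0865 0.2477]
[247.6234  80.6901] [234  70  30  22 555] [0.4777 0.0502 0.2195]
[261.267  210.5272] [248 198  27  26 588] [ 0.4847 -0.0596  0.219 ]
[287.2549 374.7917] [271 363  32  29 557] [ 0.4919 -0.3636  0.0342]
```

View pics/w1.png

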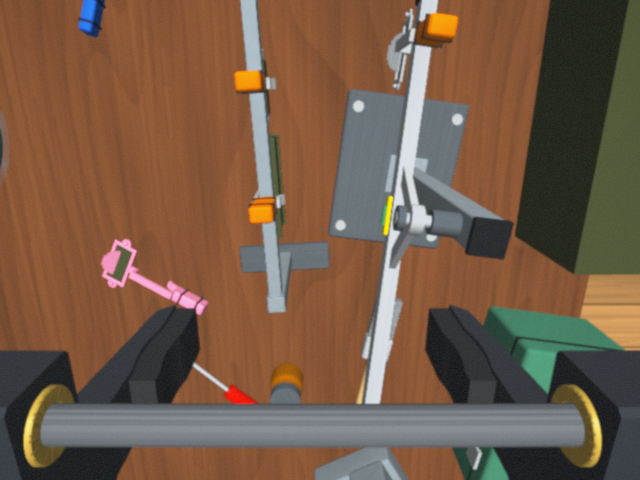

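View w1: front grip at (261,210), pull_b grip at (248,81), pull_a grip at (439,26). The bar runs from (430,0) to (372,400) and the yoke sits at about (410,220). I fit lines to the z_map for the details.

```bash
cat >> h.py <<'E'
def cloud(c):
    v,u=np.mgrid[0:480,0:640];K=c["intrinsics"]
    d=cv2.undistortPoints(np.stack([u,v],-1).reshape(-1,1,2).astype(np.float64),K,np.array([c["k1"],0,0,0.])).reshape(480,640,2)
    z=c["z_map"];P=np.dstack([d[...,0]*z,d[...,1]*z,z])@c["M"][:3,:3].T+c["M"][:3,3]
    P[z<=0]=np.nan;return P
def gripmask(c): 
    hsv=cv2.cvtColor(c["image"],cv2.COLOR_BGR2HSV);return cv2.inRange(hsv,(8,170,80),(19,255,255))>0
def griptops(c,P=None,zmin=.15):
    P=cloud(c) if P is None else P
    m=(gripmask(c)&(P[...,2]>zmin)).astype(np.uint8)
    n,l,st,ce=cv2.connectedComponentsWithStats(m);out=[]
    for i in range(1,n):
        if st[i][4]<60: continue
        Q=P[l==i];zt=np.nanpercentile(Q[:,2],95);T=Q[Q[:,2]>zt-.004]
        (cx,cy),(w,h),ang=cv2.minAreaRect((T[:,:2]*1000).astype(np.float32))
        out.append((np.array([cx/1000,cy/1000,np.median(T[:,2])]),(w,h,ang)))
    return out
def trim(Q,it=4):
    # robust PCA line
    for _ in range(it):
        m=Q.mean(0);d=np.linalg.svd(Q-m,full_matrices=False)[2][0]
        r=np.linalg.norm((Q-m)-np.outer((Q-m)@d,d),axis=1);Q=Q[r<max(.004,np.percentile(r,92))]
    return m,d*np.sign(d[1]),Q
E
python3 - <<'E'
from h import *
np.set_printoptions(precision=4,suppress=True)
c=np.load("w1.npy",allow_pickle=True).item();P=cloud(c)
for g in griptops(c,P): print(g)
hsv=cv2.cvtColor(c["image"],cv2.COLOR_BGR2HSV);gray=(hsv[...,1]<60)
fing=np.zeros((480,640),bool);fing[300:]=1
rail=gray&~fing&(abs(P[...,2]-.165)<.005)&(P[...,0]<.53)
Q=P[rail];print("rail",len(Q));m,d,Q=trim(Q);print(m,d,Q[:,1].min(),Q[:,1].max())
cv2.imwrite("pics/railm.png",rail*255)
bar=(hsv[...,1]<40)&(hsv[...,2]>185)&(P[...,0]>.55)&(P[...,2]>.17)&(P[...,2]<.275)
cv2.imwrite("pics/barm.png",bar*255)
Q=P[bar];m,d,Q=trim(Q);print("bar",len(Q),m,d,Q[:,1].min(),Q[:,1].max())
E
```

```text
(array([0.6269, 0.0869, 0.2474]), (16.299928665161133, 22.36049461364746, 81.0978012084961))
(array([0.6212, 0.081 , 0.2294]), (10.64932918548584, 21.612985610961914, 47.91520690917969))
(array([0.4772, 0.05  , 0.2184]), (15.650434494018555, 22.25897789001465, 89.86942291259766))
(array([ 0.4837, -0.0638,  0.2186]), (21.967771530151367, 15.060787200927734, 3.689591646194458))
rail 3757
[ 0.4811 -0.0108  0.1647] [-0.0577  0.9983 -0.0009] -0.1736632224331309 0.12099487690844513
bar 3450 [ 0.6069 -0.0618  0.2255] [ 0.1207  0.9695 -0.2133] -0.23465275787322712 0.11637851753608011[ WARN:0@0.522] global loadsave.cpp:1063 imwrite_ Unsupported depth image for selected encoder is fallbacked to CV_8U.
```

View pics/barm.png

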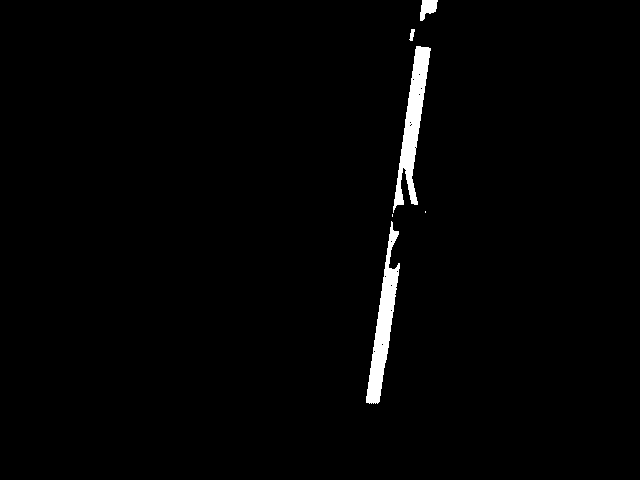

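```bash
python3 - <<'E'
from h import *
np.set_printoptions(precision=4,suppress=True)
c=np.load("w1.npy",allow_pickle=True).item();P=cloud(c)
u=np.array([np.cos(-.1239),np.sin(-.1239)]);w=np.array([-u[1],u[0]])
O=np.array([.6065,-.065])
S=P[150:290,370:520];L=np.dstack([(S[...,:2]-O)@u,(S[...,:2]-O)@w,S[...,2]]).reshape(-1,3)
L=L[(L[:,2]>.24)]
for a in np.arange(-.02,.08,.006):
    q=L[(L[:,0]>=a)&(L[:,0]<a+.006)]
    if len(q):
        t=q[q[:,2]>q[:,2].max()-.004]
        print(round(a,3),len(q),"zmax",q[:,2].max(),"y range top",t[:,1].min(),t[:,1].max(),"all",q[:,1].min(),q[:,1].max())
# stops from scene cam, black
a=cap("scene");Pa=cloud(a);h=cv2.cvtColor(a["image"],cv2.COLOR_BGR2HSV)
L=np.dstack([(Pa[...,:2]-O)@u,(Pa[...,:2]-O)@w,Pa[...,2]])
m=(h[...,2]<70)&(abs(L[...,0])<.02)&(abs(L[...,1])>.15)&(abs(L[...,1])<.24)&(L[...,2]>.15)
n,l,st,ce=cv2.connectedComponentsWithStats(m.astype(np.uint8))
for i in range(1,n):
    if st[i][4]>8: q=L[l==i];print(ce[i],st[i],np.median(q,0),q.min(0),q.max(0))
E
```

```text
-0.014 277 zmax 0.2879558003178114 y range top 0.0060828168945606205 0.018518371921817645 all 0.002447153320745752 0.022198100641617303
-0.008 257 zmax 0.28882970563147164 y range top 0.00528902291022115 0.020082939887317828 all -0.06373384574023315 0.024304496332196546
-0.002 851 zmax 0.2898700442066268 y range top 0.004655229577787375 0.020346530053629613 all -0.06330516712526799 0.03590027678045002
0.004 153 zmax 0.28928304360290913 y range top 0.004568545818177624 0.01952064214258248 all -0.06256911055014314 0.03492718172634603
0.01 243 zmax 0.2870693546065296 y range top 0.004856401407183291 0.01881775825375911 all 0.002516607338005881 0.021945646800924937
0.016 200 zmax 0.286934338919238 y range top 0.004521960852001259 0.019630093396162767 all 0.0027748172723770287 0.022063142107634007
0.022 204 zmax 0.28719294462487643 y range top 0.004893749459533248 0.01921674218676685 all 0.0027870443723950707 0.022038304561751196
0.028 200 zmax 0.2875807693751733 y range top 0.005585210805163406 0.018485191188618588 all 0.0025213291316690247 0.021981009481729475
0.034 940 zmax 0.308639358
[... 182 characters left out ...]
2633401209859902 all -0.0020981918870757598 0.02633401209859902
0.046 421 zmax 0.30846205980942243 y range top -0.002149292890302844 0.026133756825946545 all -0.002149292890302844 0.026212874486154093
0.052 422 zmax 0.308092504533368 y range top -0.0022542645526295937 0.02610856988863781 all -0.0022542645526295937 0.02610856988863781
0.058 310 zmax 0.30856795071481696 y range top -0.0020849673504594077 0.026014738603100527 all -0.0020849673504594077 0.026014738603100527
[399.1892 292.1892] [397 287   5  12  37] [0.0051 0.1879 0.1908] [-0.0069  0.1836  0.17  ] [0.0095 0.1922 0.1953]
[217. 296.] [216 290   3  13  39] [ 0.0045 -0.1851  0.2719] [-0.0093 -0.19    0.2501] [ 0.01   -0.1826  0.2769]
```

```bash
cat >> h.py <<'E'
PSI_R=.0577;PSI_B=-.1239
UB=np.array([np.cos(PSI_B),np.sin(PSI_B),0]);WB=np.array([-UB[1],UB[0],0])
UR=np.array([np.cos(PSI_R),np.sin(PSI_R),0])
PIV=np.array([.6080,-.0531,.276])
def barpt(y,th,z=0):
    "world point of bar local (y, z above edge)"
    yy,zz=y,-.051+z
    return PIV+WB*(yy*np.cos(th)+zz*np.sin(th))+np.array([0,0,-yy*np.sin(th)+zz*np.cos(th)])
def barlocal(p):
    pass
def F(n=5):
    f=[]
    for _ in range(n): manip.dwell(.03);f.append(manip.state()["contact_force"])
    return np.mean(f,0)
E
python3 - <<'E'
from h import *
np.set_printoptions(precision=4,suppress=True)
g=np.array([.4837,-.0638,0])
manip.set_gripper(.05,25)
manip.move_pose(g+[0,0,.26],rot(PSI_R));
manip.move_linear(g+[0,0,.178],rate=.08)
manip.dwell(.1)
c=cap("wrist");cv2.imwrite("pics/w2.png",c["image"])
print(manip.state()["clock"],manip.state()["tool_pos"],F())
E
```

```text
6.85 [ 0.4842 -0.0639  0.1787] [-0.1685  0.0726 -0.5098]
```

View pics/w2.png

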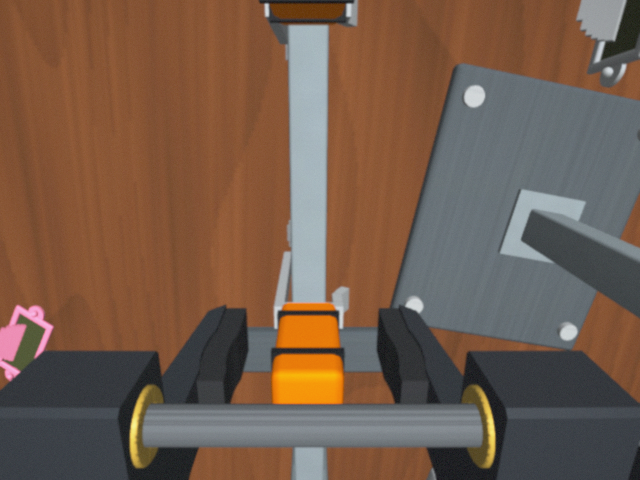

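The front's grip at (308,350) is centred between the pads. I close, lift and weigh it.

```bash
python3 - <<'E'
from h import *
np.set_printoptions(precision=4,suppress=True)
f0=F()
manip.set_gripper(.0,25);print(manip.state()["gripper_width"])
p=manip.state()["tool_pos"]
manip.move_linear(p+[0,0,.026],rate=.05);manip.dwell(.3)
f1=F(8);print(f0,f1,(f1-f0)[2]/9.81)
p=manip.state()["tool_pos"]
manip.move_linear(p-UR*.04,rate=.06)
p=manip.state()["tool_pos"];manip.move_linear(p+[0,0,.075],rate=.1);manip.dwell(.3)
f2=F(8);print(f2,(f2-f0)[2]/9.81,manip.state()["tool_pos"],manip.state()["clock"])
c=cap("scene");crop(c,200,190,470,390,3,"pics/sc2.png")
E
```

```text
0.021825233415450358
[ 0.0653 -0.3875 -0.2674] [ 0.2421 -0.0356 -2.8487] -0.2631343486203805
[ 0.3052  0.022  -2.9834] -0.2768654962387715 [ 0.4438 -0.0662  0.2791] 11.2333
```

View pics/sc2.png

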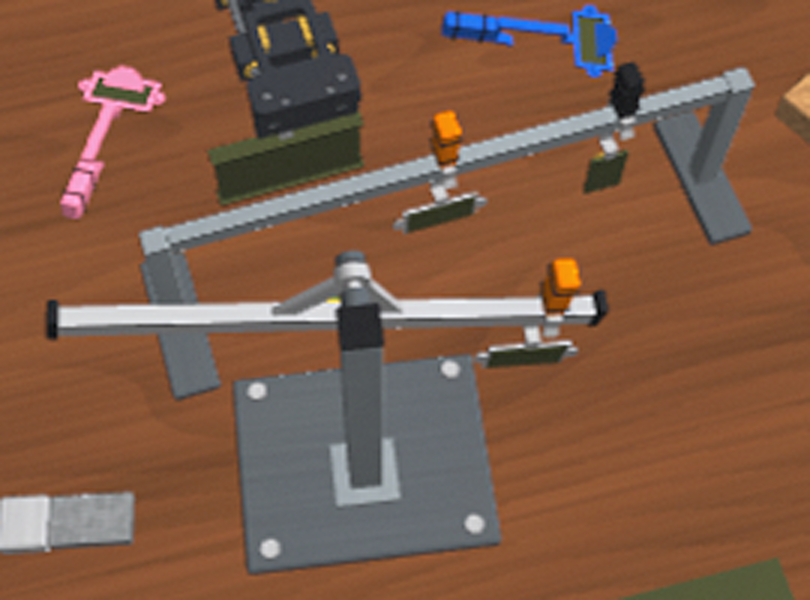

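Weighing gives about 0.27–0.29 kg for the front, so it belongs about 150 mm out. I check the force noise, carry it over the rail at a safe height, and align it with the bar.

```bash
python3 - <<'E'
from h import *
np.set_printoptions(precision=4,suppress=True)
f=[]
for _ in range(12): manip.dwell(.02);f.append(manip.state()["contact_force"][2])
print(np.std(f),np.mean(f))
off=np.array([0,0,.0142]);Y=-.15;TH=.215
p=manip.state()["tool_pos"];manip.move_linear([p[0],p[1],.36],rate=.12)
t=barpt(Y,TH,0.028)+off-UB*.05
print(t,barpt(Y,TH))
manip.move_linear([t[0],t[1],.36],rate=.15,rot=rot(PSI_B))
manip.move_linear(t,rate=.1)
manip.dwell(.3);print(F(10),manip.state()["tool_pos"],manip.state()["clock"])
c=cap("wrist");cv2.imwrite("pics/w3.png",c["image"])
P=cloud(c);hsv=cv2.cvtColor(c["image"],cv2.COLOR_BGR2HSV)
c=cap("scene");crop(c,200,190,470,390,3,"pics/sc3.png")
P=cloud(c);hsv=cv2.cvtColor(c["image"],cv2.COLOR_BGR2HSV)
b=(hsv[...,1]<40)&(hsv[...,2]>170)&(abs((P-PIV)@UB)<.012)&(abs(P[...,2]-.225)<.06);m,d,Q=trim(P[b]);print(len(Q),m,d)
E
```

```text
0.4461942346698076 -2.6788670573138957
[ 0.5397 -0.1972  0.2997] [ 0.5885 -0.2093  0.2582]
[-0.0428 -0.06   -2.7703] [ 0.5396 -0.1972  0.2997] 14.925
632 [ 0.6039 -0.0876  0.2301] [ 0.1218  0.9698 -0.2112]
```

View pics/w3.png

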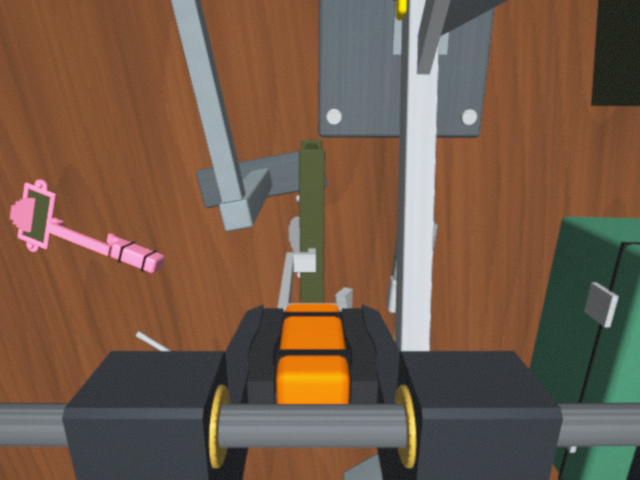

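View pics/sc3.png

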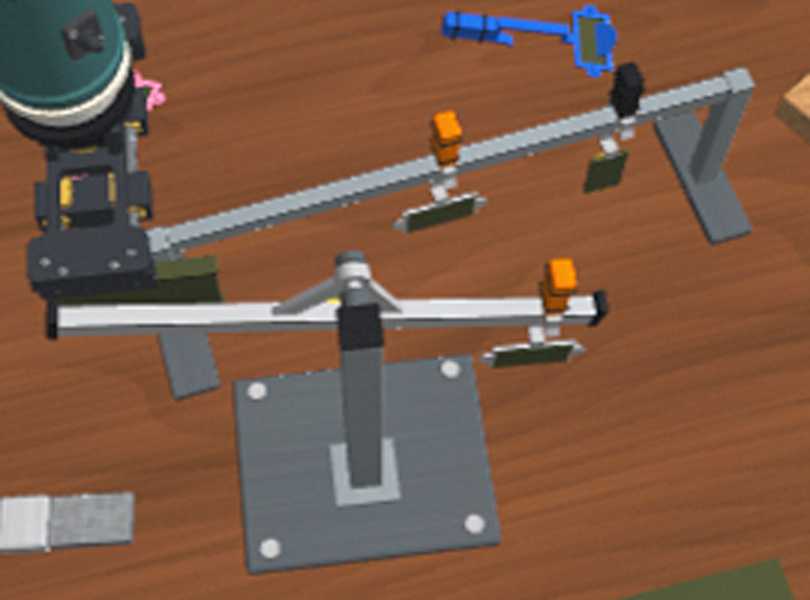

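The wrist view shows the bar (415,200) parallel to the hook and 50 mm ahead of it. I insert, then check before lowering.

```bash
cat >> h.py <<'E'
OFF=np.array([0,0,.0142])
def Fz(n=30):
    f=[]
    for _ in range(n): manip.dwell(.01);f.append(manip.state()["contact_force"][2])
    return np.mean(f)
def tilt(name="scene"):
    c=cap(name);P=cloud(c);hsv=cv2.cvtColor(c["image"],cv2.COLOR_BGR2HSV)
    b=(hsv[...,1]<40)&(hsv[...,2]>170)&(abs((P-PIV)@UB)<.012)&(abs(P[...,2]-.225)<.06)
    m,d,Q=trim(P[b]);return np.arcsin(-d[2]),len(Q),c
E
python3 - <<'E'
from h import *
np.set_printoptions(precision=4,suppress=True)
Y=-.15;TH=.213
manip.move_linear(barpt(Y,TH,.028)+OFF,rate=.06)
f0=Fz(30);print("free",f0,manip.state()["clock"],manip.state()["tool_pos"])
th,n,c=tilt();print("tilt",th,n);crop(c,200,190,470,390,3,"pics/sc4.png")
c=cap("side");crop(c,190,100,350,340,2.4,"pics/sd4.png")
c=cap("wrist");cv2.imwrite("pics/w4.png",c["image"])
E
```

```text
free -2.8274123267448696 16.2583 [ 0.5891 -0.2034  0.2996]
tilt 0.21401548768966716 500
```

View pics/w4.png

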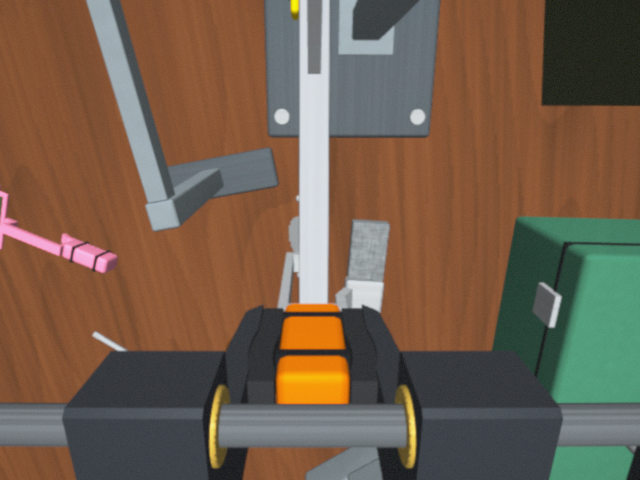

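View pics/sd4.png

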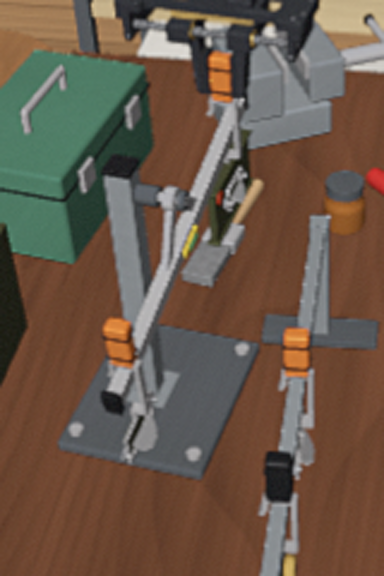

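The hook's shank and tongue straddle the bar (290 and 345 against the bar's edges at 300 and 328 px). I ease it down with the bar.

```bash
python3 - <<'E'
from h import *
np.set_printoptions(precision=4,suppress=True)
Y=-.15;TH=.213
manip.move_linear(barpt(Y,TH,.003)+OFF,rate=.03)
print(Fz(20))
for th in np.arange(.20,.03,-.02):
    manip.move_linear(barpt(Y,th)+OFF,rate=.02)
    print(round(th,3),Fz(8),manip.state()["clock"])
print(Fz(25),tilt()[:2])
E
```

```text
-2.8958232998664952
0.2 -2.85600977837254 18.025
0.18 -2.315855846088772 18.4
0.16 -2.3774492092118944 18.775
0.14 -2.1448343038107 19.15
0.12 -2.1750965439555547 19.525
0.1 -2.067029704342165 19.9
0.08 -1.8981938368860343 20.275
0.06 -1.4392634311583967 20.65
0.04 -1.6146034102476803 21.025
-1.4001105469448478 (np.float64(0.045812939506553435), 501)
```

```bash
python3 - <<'E'
from h import *
Y=-.15
for th in (.0,-.03,-.06,-.08):
    manip.move_linear(barpt(Y,th)+OFF,rate=.02);print(th,Fz(10))
print(Fz(40),tilt()[:2],manip.state()["clock"])
E
```

```text
0.0 -1.1071762829537166
-0.03 -0.5216507452152687
-0.06 -0.6172469914766238
-0.08 -0.8437387158278339
-0.33640139851747464 (np.float64(-0.07298404927875826), 511) 23.5583
```

```bash
python3 - <<'E'
from h import *
Y=-.15
manip.move_linear(barpt(Y,-.095)+OFF,rate=.015);print(Fz(40),tilt()[:2],manip.state()["clock"])
manip.set_gripper(.0,3);print(manip.state()["gripper_width"])
manip.set_gripper(.024);a=tilt()[0]
manip.dwell(.2);print(a,tilt()[0],manip.state()["gripper_width"])
manip.set_gripper(.05);manip.dwell(.3)
th,n,c=tilt();print(th,F(8),manip.state()["clock"])
crop(c,200,190,470,390,3,"pics/sc5.png")
c=cap("wrist");cv2.imwrite("pics/w5.png",c["image"])
E
```

```text
-0.15956382213297796 (np.float64(-0.08966462714924328), 529) 24.25
0.02203012626404258
-0.07831329281388018 -0.07831419568426651 0.023777718919921406
-0.07302187420275992 [-0.39817267 -0.18199449  0.07492544] 26.1833
```

View pics/w5.png

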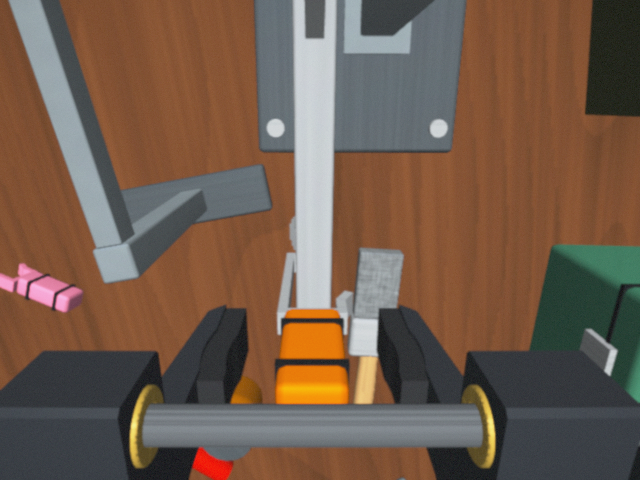

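View pics/sc5.png

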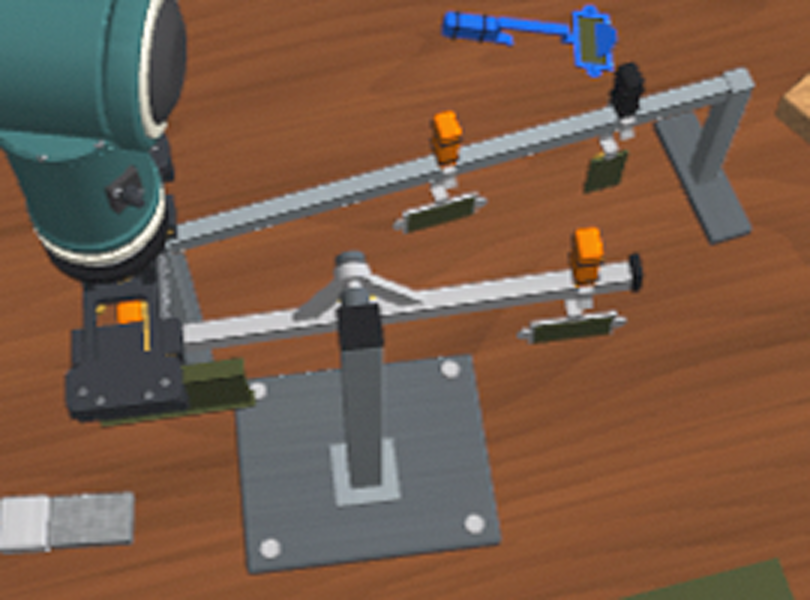

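The front is seated, the bar rests at -0.073, and a 200 g frame at about +57 mm should level it. Next comes pull_b, the orange grip at (349,235) with the chrome frame between the front's old place and the lock plate.

```bash
python3 - <<'E'
from h import *
np.set_printoptions(precision=4,suppress=True)
p=manip.state()["tool_pos"]
manip.move_linear(p+[0,0,.07],rate=.1)
p=manip.state()["tool_pos"]
g=np.array([.4772,.0500,0])
manip.move_linear([p[0],p[1],.33],rate=.2)
manip.move_linear(g+[0,0,.33],rate=.2,rot=rot(PSI_R))
c=cap("wrist");cv2.imwrite("pics/w6.png",c["image"])
t=griptops(c);print(t)
b=[x for x in t if abs(x[0][2]-.219)<.004 and np.hypot(*(x[0]-g)[:2])<.01]
print("tilt",tilt()[0],manip.state()["clock"])
if b:
    g=b[0][0]*[1,1,0]
    manip.move_linear(g+[0,0,.24],rate=.15);manip.move_linear(g+[0,0,.178],rate=.08);manip.dwell(.1)
    c=cap("wrist");cv2.imwrite("pics/w7.png",c["image"]);print(Fz(20),manip.state()["tool_pos"],manip.state()["clock"])
E
```

```text
[(array([0.618 , 0.105 , 0.2481]), (13.839606285095215, 2.246556520462036, 82.19354248046875)), (array([0.6192, 0.1017, 0.2883]), (6.561591625213623, 16.95667839050293, 11.504183769226074)), (array([0.4772, 0.0508, 0.2184]), (21.656002044677734, 15.76999282836914, 3.4147605895996094))]
tilt -0.07306765928591932 29.0167
0.086044643349931 [0.4775 0.0508 0.1785] 31.0083
```

View pics/w6.png

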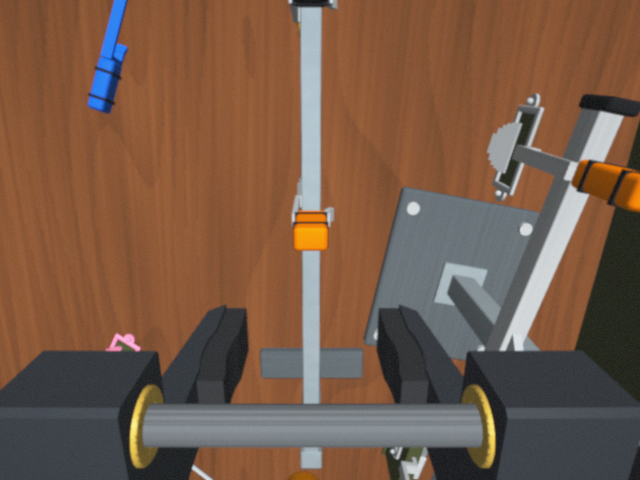

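View pics/w7.png

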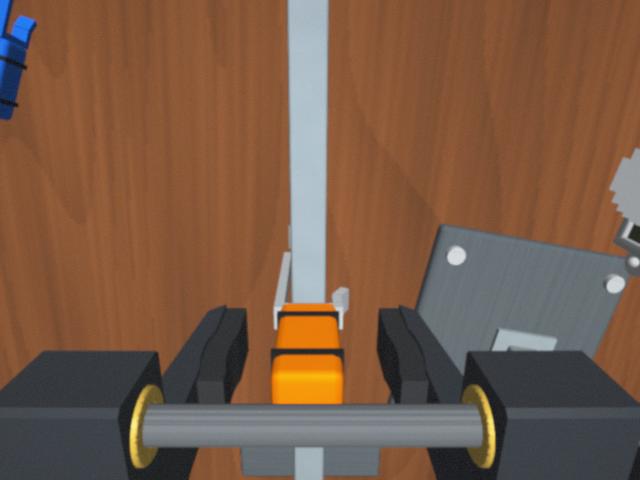

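Grip at (308,350) is centred. I grasp 7 mm higher so the gripper body clears the post top, then carry the frame to the bar.

```bash
python3 - <<'E'
from h import *
np.set_printoptions(precision=4,suppress=True)
p=manip.state()["tool_pos"]
manip.move_linear(p+[0,0,.007],rate=.05);manip.dwell(.1)
z=manip.state()["tool_pos"][2];off=np.array([0,0,z-.1645]);print(off,Fz(20))
manip.set_gripper(.0,20);print(manip.state()["gripper_width"])
p=manip.state()["tool_pos"]
manip.move_linear(p+[0,0,.026],rate=.05);p=manip.state()["tool_pos"]
manip.move_linear(p-UR*.04,rate=.07);p=manip.state()["tool_pos"]
manip.move_linear([p[0],p[1],.34],rate=.12);print("w",Fz(20))
Y=.057;TH=-.073
t=barpt(Y,TH,.028)+off-UB*.05
manip.move_linear([t[0],t[1],.34],rate=.12,rot=rot(PSI_B))
manip.move_linear(t,rate=.08)
manip.move_linear(t+UB*.05,rate=.06);manip.dwell(.1)
print(Fz(30),manip.state()["tool_pos"],manip.state()["clock"])
th,n,c=tilt();print(th);crop(c,200,190,470,390,3,"pics/sc8.png")
c=cap("wrist");cv2.imwrite("pics/w8.png",c["image"])
E
```

```text
[0.     0.     0.0211] -0.007119111461843348
0.02199271445672345
w -1.9987130015957166
-2.0283518007814783 [0.6151 0.005  0.2785] 38.3917
-0.072706978571837
```

View pics/w8.png

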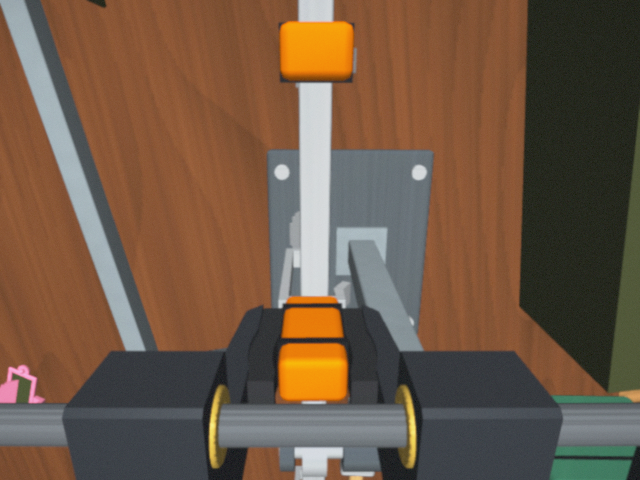

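View pics/sc8.png

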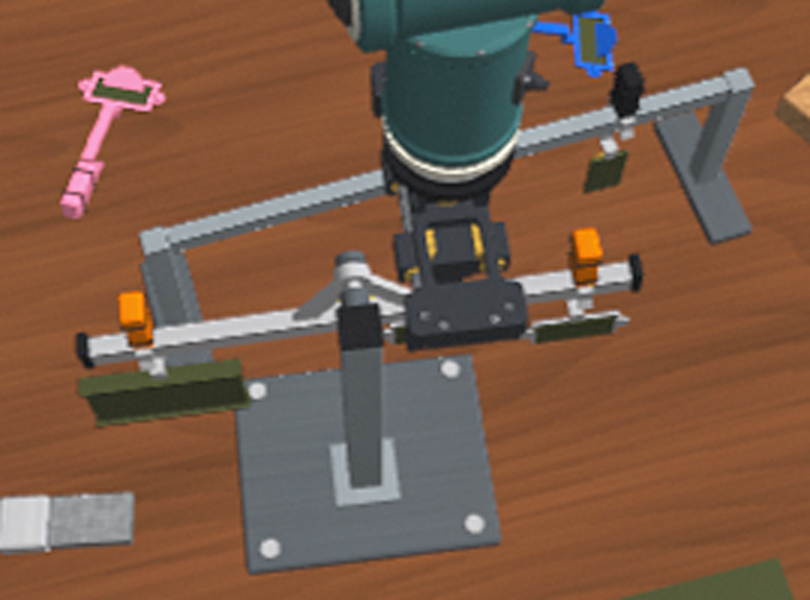

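The hook is centred over the bar (shank 290, tongue 342). The tilt is unchanged at -0.073. I lower it with the bar to level.

```bash
python3 - <<'E'
from h import *
off=np.array([0,0,.0211]);Y=.057
manip.move_linear(barpt(Y,-.073,.003)+off,rate=.03)
for th in (-.06,-.045,-.03,-.015,0):
    manip.move_linear(barpt(Y,th)+off,rate=.01);print(th,Fz(10))
print(Fz(40),tilt()[:2],manip.state()["clock"])
E
```

```text
-0.06 -2.053131736625989
-0.045 -1.7948343787936785
-0.03 -1.4895123534049515
-0.015 -1.0512329804679703
0 -0.6457875452177798
-0.28655961958377457 (np.float64(-0.014067230672477895), 483) 41.875
```

```bash
python3 - <<'E'
from h import *
off=np.array([0,0,.0211]);Y=.057
manip.move_linear(barpt(Y,.012)+off,rate=.01);print(Fz(40),tilt()[:2])
manip.set_gripper(.0,3);manip.set_gripper(.024);a=tilt()[0]
manip.dwell(.2);print(a,tilt()[0]);manip.set_gripper(.05);manip.dwell(.5)
c=cap("wrist");cv2.imwrite("pics/w9.png",c["image"])
p=manip.state()["tool_pos"];manip.move_linear(p+[0,0,.075],rate=.1)
p=manip.state()["tool_pos"];manip.move_linear([p[0]-.1,p[1],.42],rate=.2);manip.dwell(.3)
th,n,c=tilt();print(th,n,manip.state()["clock"]);crop(c,200,190,470,390,3,"pics/sc9.png")
c=cap("wrist");cv2.imwrite("pics/w10.png",c["image"])
P=cloud(c);hsv=cv2.cvtColor(c["image"],cv2.COLOR_BGR2HSV)
b=(hsv[...,1]<40)&(hsv[...,2]>170)&(abs((P-PIV)@UB)<.012)&(abs(P[...,2]-.225)<.06)
m,d,Q=trim(P[b]);print("wrist tilt",np.arcsin(-d[2]),len(Q))
for g in griptops(c,P)+griptops(cap("scene")):
    r=g[0]-PIV;print(g[0].round(4),"bar x %.4f y %.4f seat z above edge %.4f"%(r@UB,r@WB,g[0][2]-.054-.225),np.round(g[1],1))
E
```

```text
0.1409265350122856 (np.float64(-0.0031632618371779638), 476)
-0.005186492597332274 -0.010872351179939127
-0.01143414422026392 590 46.4833
wrist tilt -0.00939406895726046 3036
[0.6286 0.1003 0.28  ] bar x 0.0015 y 0.1548 seat z above edge 0.0010 [16.1 22.1 83.2]
[0.6179 0.1019 0.2622] bar x -0.0093 y 0.1550 seat z above edge -0.0168 [12.7  1.6 82.5]
[0.6149 0.0033 0.279 ] bar x -0.0001 y 0.0568 seat z above edge -0.0000 [14.9 22.1 83.3]
[ 0.5464 -0.0112  0.4692] bar x -0.0663 y 0.0339 seat z above edge 0.1902 [0.2 2.  0.5]
[0.6284 0.0995 0.2796] bar x 0.0014 y 0.1539 seat z above edge 0.0006 [15.  21.  81.5]
[0.6153 0.0013 0.2787] bar x 0.0005 y 0.0549 seat z above edge -0.0003 [14.  21.7 74.6]
[ 0.5893 -0.2024  0.276 ] bar x -0.0002 y -0.1504 seat z above edge -0.0030 [14.4 20.6 82.3]
```

View pics/sc9.png

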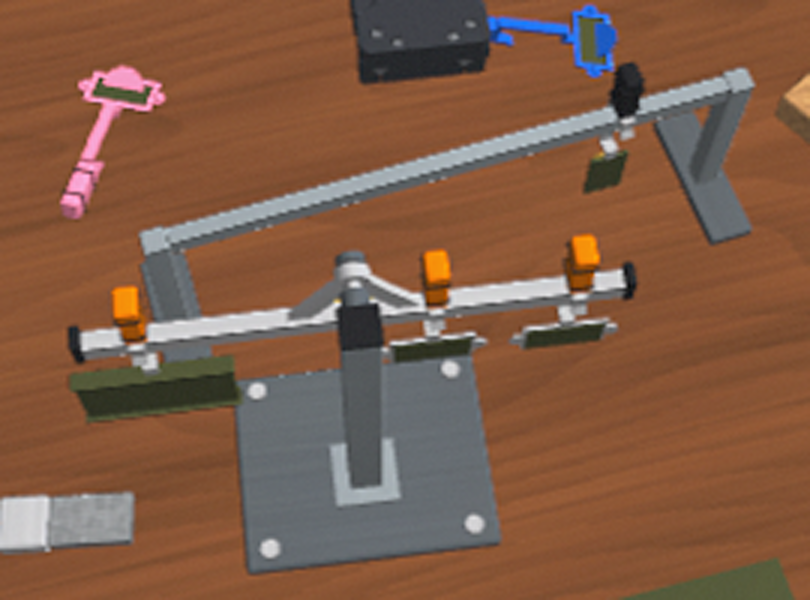

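View pics/w10.png

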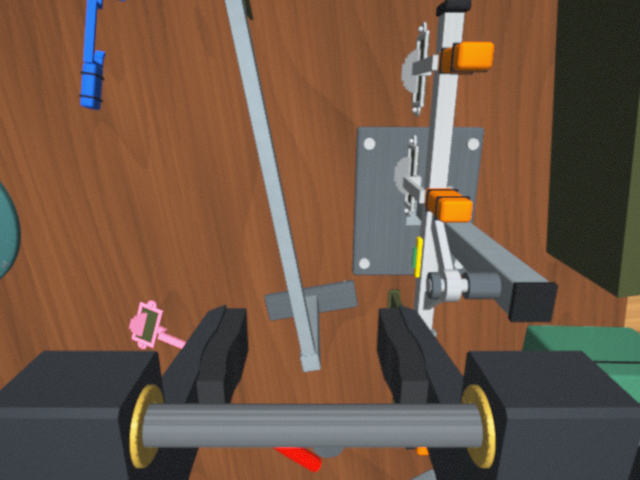

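The tilt reads -0.009 (wrist) and -0.011 (scene), which is inside 0.02. I use the fixed rail to check the measuring bias before deciding whether to trim.

```bash
python3 - <<'E'
from h import *
UR_w=np.array([-UR[1],UR[0],0])
for n in("scene","wrist"):
    c=cap(n);P=cloud(c);h=cv2.cvtColor(c["image"],cv2.COLOR_BGR2HSV)
    r=(h[...,1]<60)&(abs((P-np.array([.4811,-.0108,0]))@UR)<.012)&(abs(P[...,2]-.1645)<.008)
    if n=="wrist": r[300:]=0
    m,d,Q=trim(P[r]);print(n,"rail slope",d[2],len(Q),m)
    b=(h[...,1]<40)&(h[...,2]>170)&(abs((P-PIV)@UB)<.012)&(abs(P[...,2]-.225)<.06)
    y=(P-PIV)@WB
    for lo,hi in((-.2,-.17),(-.12,-.06),(.08,.13),(.165,.19)):
        q=P[b&(y>lo)&(y<hi)];q=q[abs(q[:,2]-np.median(q[:,2]))<.004] if len(q) else q
        if len(q)>5: print(" ",lo,hi,len(q),np.median((q-PIV)@WB).round(4),np.median(q[:,2]).round(4))
print(manip.state()["clock"])
E
```

```text
scene rail slope 0.0009483055053217369 994 [0.47745129 0.04429827 0.16371843]
  -0.2 -0.17 47 -0.1783 0.2221
  -0.12 -0.06 166 -0.0905 0.2231
  0.08 0.13 140 0.1052 0.225
  0.165 0.19 55 0.1777 0.2262
wrist rail slope -0.0005707792789420911 3485 [0.47752297 0.05078197 0.16478038]
  -0.12 -0.06 15 -0.0617 0.2242
  0.08 0.13 1152 0.1061 0.2257
  0.165 0.19 602 0.178 0.2265
46.6833
```

Rail bias is at most 0.001, so the tilt is about -0.010 rad (0.6°). That is inside tolerance, steady across readings, and every hook is seated. Another regrasp would add risk for little gain, so I hand in.

```bash
python3 - <<'E'
from h import *
print(tilt()[0]);print(order.close_job())
E
```

```text
-0.011807211620419117
the job is handed in; nothing more can be done
None
```

The job is handed in at about 47 s of the 72 s allowed: the drawer front hangs on the right arm and both card frames on the left, and the bar rests level to about 0.6°.

- **Drawer front:** it weighed about 0.28 kg and hangs 150 mm out on the right arm. I eased it down with the bar, let it go, and the bar came to rest at -0.073 rad before I fetched the second frame.
- **Second card frame:** it weighed about 0.20 kg and hangs 57 mm out on the left arm, with the first frame at 155 mm. I worked out this position beforehand, so nothing needed sliding.
- **Level:** the last tilt readings were -0.009 rad from the wrist camera and -0.011 to -0.012 rad from the scene camera, against the 0.02 rad limit. A check against the fixed rail put the measuring error at about 0.001 rad.
- **Seating:** all three hooks measured within 1.5 mm across the bar. Their measured heights were within 2 mm of the bar's edge.
- **Surroundings:** the gripper was open and clear of everything. The lock plate and the bystanders looked unmoved in the last pictures, but I did not measure them.

The bar is not exactly level: its right end is slightly low. I left it because regrasping a piece would have added risk for little gain. The force readings were noisy (about 0.45 N per sample), so I also went by the bar's tilt in deciding when each piece was fully carried.

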